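# Find the concealed catch of the parts case and spring its lid

### The arm

A 6-joint arm with a two-finger parallel gripper is mounted at the origin on the work surface. World frame = base frame: x ahead of the robot, y to its left, z up, the work surface at z = 0. Lengths are in m, angles in rad, forces in N, time in s.
With the tool pointing down it reaches from about 0.3 to 0.775 m from the base axis. Payload 14.6 kg.
Tool frame: the origin (TCP) lies at the centre of the arm's flange, where the gripper is bolted on; the fingertips stand 199 mm ahead of it and the grasp point (between the pads) lies 180 mm ahead of it; z points along the fingers, y is the direction in which the jaws open and shut (so a half turn about z gives the same grasp; the last joint's range is limited). The gripper opens to 94 mm and grips with 3 to 60 N. Pads are 16 mm wide; open, the fingers measure 119 mm over their backs; the gripper's body (75 mm by 177 mm) begins 78 mm behind the grasp point.
Start: joints at [-1.233, 0.3, 1.521, -0, 1.321, -0.067], TCP at [0.217, -0.506, 0.405] pointing down, gripper open.
Joint ranges: [-3.03, 3.03], [-0.79, 2.21], [0.23, 2.52], [-1.04, 4.18], [0, 3.07], [-2.55, 2.55]. Speed limits (rad/s): [2.22, 2.22, 2.57, 3.14, 3.14, 3.14].

### API

Orientations are given as a rotation vector (axis times angle).
In Python, from bench import telemetry, capture, camera_info, finish_job gives the robot as it stands.
- The arm moves only by the tool drive_tool, never from a script. Its argument "increments" is a list of rows, each a list of 7 numbers: the shift along the tool's x, y, z in cm, then the turn, a rotation vector about the tool's x, y, z in rad, then the closure, from 0 (fully open) to 1 (shut). A call has 1 to 10 rows; each row shifts and turns the commanded pose from where the row before left it, along the tool's axes as they then stand; what a row does not reach is not made up. A row lasts 1/12 s, in which the tool goes at most 41.7 mm and 7.16 degrees, less where a joint would pass 70% of its speed; a pose out of reach is approached as far as the arm can. A call with a gripper value outside its range is refused whole. The fingers move at their own pace and stop on an object; the grip force is fixed at half the most. Time passes only in rows, so rows that do not move let the fingers close. It gives the time, the measured TCP pose, the force and the opening at its end, in the units of the state.
- telemetry.get_obs(): the state, without advancing time (a new reading comes with each control period).
- capture(name): name is "scene" or "top"; returns (picture, depth): 480x640x3 uint8, blue, green, red; 480x640 float32, m along the optical axis (not along the pixel's ray), 0 where there is no reading.
- camera_info(name): a dict with "fx", "fy", "cx", "cy" (pixels), "position" and "orientation" of the camera in the world. Camera axes: x right, y down, z forward; pixel columns grow to the right and rows downward; lengths in m; the calibration is good to about 2 mm. A picture is of the moment at which its call begins. camera_info takes no time and is no camera call.
- finish_job(): hands the job in, once; it reports no verdict.
The state is a dict: "t": time; "joint_pos": joint angles; "joint_vel": joint speeds; "joint_efforts": joint torques, N m; "tool_pos": TCP position; "tool_rot": TCP orientation; "contact_force": force on the tool from outside, world axes, zero at the start; "torque": the same for the moment, N m; "grip_width": opening from 0.0 (shut) to 1.0 (fully open).
Only numpy, scipy, OpenCV 4.12 (cv2) and the standard library are available. Lean on these libraries where they do the work, as an engineer would, in place of code of your own. Each camera call takes 0.05 s, during which the arm holds its last target. There are 200 camera calls.

### The job

The yellow lid of the purple parts case is held shut by a concealed push catch: a flush square plate of the same colour, slightly recessed somewhere along the flat panel in front of the lid. Feel along the panel with the fingertips to find the plate that gives, press it in until the lid springs up by itself, then let the catch come back out and take the hand away. Do not lift or push the lid, pick nothing up, and leave the things on and around the case where they are.

Things in the scene. Friction and masses are not known exactly. Their poses are not given: they have to be found in the camera images.
- case: Purple steel box bolted to the bench, 280 mm deep (x) x 380 mm wide (y) x 100 mm high. Origin under its centre on the bench; x points from the panel towards the lid, y to the left seen from the robot, z up.
- panel (a point): Centre of the exposed flat panel, on its surface, 98 mm above the bench; axes as the case. It is 70 mm in x, 160 mm in y, 2 mm below the rim and cheeks around it, and rigid but for the catch plate: 46 x 46 mm in a 49 x 49 mm opening, face 2 mm below the panel, centred at x = 0 and at an unknown y from -55 to +55 mm. The lid's front edge is at x = +54 mm.
- catch (a joint): How far the catch plate is pushed straight down (m): 0 out, 0.006 fully in (its face then 8 mm below the panel). Sprung: gives from about 2 N, about 5 N fully in; it frees the lid at about 3.5 mm and springs back when let go.
- lid: Yellow flat lid, 160 (x) x 334 (y) x 6 mm, its top level with the case rim when shut. Origin on its hinge line at the back (215 mm beyond the panel centre in x, 96 mm above the table); x away from the robot, z normal to the lid. Latched shut, z is vertical; once freed its own spring lifts the front edge 50 to 55 mm, to 0.35 rad, and keeps it there.
- bearing_mid (a point): Loose steel bearing ring, 52 mm across, 18 mm high, on the case's left cheek (+y); point at its centre.
- tin_mid (a point): Loose small tin, 38 mm across, 40 mm high, on the case's right cheek (-y); point at its centre.
- red_bin_mid (a point): Loose red open bin, 160 x 110 x 70 mm, on the bench to the left; point at its centre.
- crate_mid (a point): Loose cyan slatted crate, 150 x 110 x 80 mm, on the bench to the right; point at its centre.
- carton_mid (a point): Loose cardboard carton, 130 x 100 x 90 mm, on the bench to the right; point at its centre.
- filter_mid (a point): Loose black and yellow oil filter can, 76 mm across, 100 mm high, on the bench to the left; point at its centre.

How it is judged:
On the way:
1. the catch plate is pressed in at least 2.5 mm (value of joint catch above 0.0025 m).
At the end, for the whole second after the job is handed in: The lid stands sprung open (tilted more than 0.28 rad), the catch plate is back out (less than 1 mm in), and each loose thing is within 30 mm of where it began (angle between lid's own z axis and vertical above 0.28 rad and value of joint catch below 0.001 m and distance of each of bearing_mid, tin_mid, red_bin_mid, crate_mid, carton_mid, filter_mid from where it was at the start of the episode below 0.03 m); the robot touches nothing.
It fails at once if the lid is pushed or lifted by the robot (more than 5 N) (contact force between any of the fingers, the arm and lid above 5 N).
It fails at once if a loose thing is moved or lifted more than 30 mm (distance of any of bearing_mid, tin_mid, red_bin_mid, crate_mid, carton_mid, filter_mid from where it was at the start of the episode above 0.03 m).
It also fails if it takes over 38 s, if anything falls off the work surface, if the arm or the gripper's body presses on something with over 40 N, if the wrist force passes 120 N, or if a joint passes its speed limit or range.

## Working session

There is one attempt and no reset: what is moved stays moved. The work goes in short steps, Python scripts to look and compute and a tool call to move; the robot and the scene stay as the last step left them, time stands still between calls to the robot, and variables do not carry over. Pictures are saved under pics/ and viewed, about 8 in all and at most 12, crops included, and the job is handed in when it is done.

Besides the shell and the picture viewer there is one more tool, called after "Request:" in YAML: its name, and indented under it one key for each argument. drive_tool: Moves the arm, as the interface text tells. Its arguments: {"type":"object","properties":{"increments":{"type":"array"}},"required":["increments"]}

```bash
mkdir -p pics; cat > h.py <<'E'
import numpy as np, cv2
from scipy.spatial.transform import Rotation as R
from bench import telemetry, capture, camera_info, finish_job
def rot(o):
    o=np.array(o,float)
    return o if o.shape==(3,3) else (R.from_rotvec(o).as_matrix() if o.size==3 else R.from_quat(o).as_matrix())
def cloud(name):
    im,d=capture(name); c=camera_info(name)
    v,u=np.mgrid[:480,:640]
    p=np.stack([(u-c["cx"])/c["fx"]*d,(v-c["cy"])/c["fy"]*d,d],-1)
    return im,d,p@rot(c["orientation"]).T+np.array(c["position"])
E
python3 - <<'E'
from h import *
for n in("scene","top"):
    im,d,P=cloud(n); cv2.imwrite(f"pics/{n}0.png",im); np.savez(f"{n}0.npz",im=im,d=d,P=P)
    print(camera_info(n))
print(telemetry.get_obs())
E
```

```text
{'fx': 533.490123392602, 'fy': 533.490123392602, 'cx': 324.8988024327496, 'cy': 242.65828196477838, 'position': array([ 0.93537939, -0.68000221,  1.02933035]), 'orientation': array([-2.39401955, -0.55778194,  0.21253045])}
{'fx': 559.0144882697024, 'fy': 559.0144882697024, 'cx': 322.69258116660507, 'cy': 241.13906433454025, 'position': array([0.36359798, 0.01323026, 1.72422748]), 'orientation': array([-2.14320993,  2.1622725 , -0.14980595])}
{'t': 0.1, 'joint_pos': array([-1.23261898e+00,  3.00405329e-01,  1.52155023e+00,  1.52360194e-05,
        1.32070940e+00, -6.65862313e-02]), 'joint_vel': array([ 0.00136675, -0.00224221, -0.00061504, -0.00071823,  0.00012193,
       -0.00125448]), 'joint_efforts': array([ 1.55457914e-03, -5.32649946e+01, -3.53286195e+01,  7.10146339e-02,
        2.34560575e-02, -6.10813800e-05]), 'tool_pos': array([ 0.21658324, -0.50551893,  0.40413535]), 'tool_rot': array([-3.07643314e+00, -6.31250015e-01,  2.04987909e-04]), 'contact_force': array([-1.06553493, -0.5006003 ,  0.32460603]), 'torque': array([0.01617338, 0.01937089, 0.01336604]), 'grip_width': 0.9988212422068208}
```

View pics/top0.png

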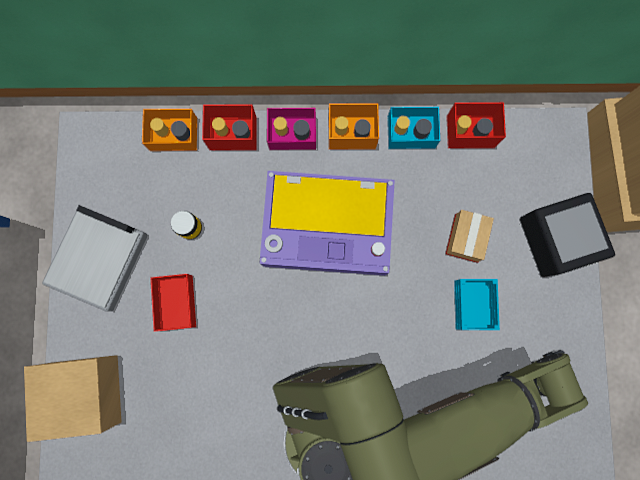

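View pics/scene0.png

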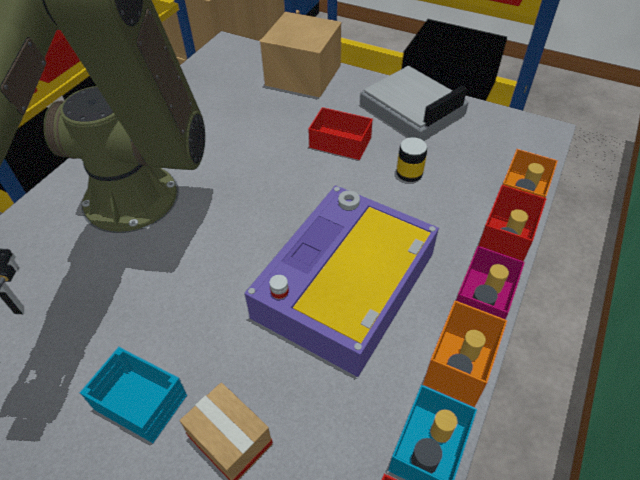

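The top view shows the case at (328,222) and a dark square outline on the panel near (336,250), which is probably the plate. The scene view shows the same square near (306,254). I'll zoom in and measure it.

```bash
python3 - <<'E'
from h import *
t=np.load("top0.npz"); s=np.load("scene0.npz")
a=cv2.resize(t["im"][225:280,255:400],(800,303),interpolation=cv2.INTER_CUBIC)
b=cv2.resize(s["im"][195:285,250:380],(425,294),interpolation=cv2.INTER_CUBIC)
c=np.zeros((600,800,3),np.uint8); c[:303]=a; c[304:598,:425]=b; cv2.imwrite("pics/crop.png",c)
hsv=cv2.cvtColor(t["im"],cv2.COLOR_BGR2HSV)
y=cv2.inRange(hsv,(20,150,120),(35,255,255)); y[:170]=0;y[240:]=0;y[:,:255]=0;y[:,400:]=0
P=t["P"]; ok=(y>0)&(t["d"]>0); q=P[ok]; print("lid",np.median(q,0),cv2.minAreaRect((q[:,:2]*1000).astype(np.float32)))
for n,D,(u,v) in [("plate",t,(336,250)),("panelL",t,(310,248)),("panelR",t,(362,252)),("rimfront",t,(330,268)),("bearing",t,(273,243)),("tin",t,(378,249)),("sceneplate",s,(306,254)),("scenepanel",s,(328,230))]:
    print(n,np.median(D["P"][v-2:v+3,u-2:u+3].reshape(-1,3),0).round(4))
z=t["P"][...,2]
print((z[240:262:2,294:380:4]*1000).round(0).astype(int))
E
```

```text
lid [ 0.69044461 -0.01062431  0.09860391] ((694.9374389648438, -12.844818115234375), (337.88214111328125, 162.5708770751953), 85.06610107421875)
plate [ 0.5589 -0.032   0.098 ]
panelL [0.5653 0.0441 0.0974]
panelR [ 0.5522 -0.1081  0.0984]
rimfront [ 0.5065 -0.0139  0.0952]
bearing [0.581  0.1527 0.0989]
tin [ 0.5557 -0.1508  0.1377]
sceneplate [ 0.5596 -0.0342  0.0957]
scenepanel [0.5732 0.0498 0.0975]
[[ 104  103   99  105   98   98   91   98   96   95   98  101   97  102
    93   92   98  105  100   97   99  103]
 [  99  102   97   98   99   94   94   99  101   96   98   96   97   94
   100   98  103   97   96  101   98   97]
 [  97   99  104   98   95   93  100   96   98   98   93   98   99   89
    97  102   99  110   99   97  138  137]
 [ 101  102   98   97   99   98  100   95   95   93   95   96   98   99
    98   98  102  100  100  100  141  138]
 [  97   96   98   99   98   97  101   97   88  100  100  102   87   94
    93  100  101  103  105   98  136  134]
 [ 102  100   93  100   94   99  101  100   92  101   99   98   96  105
    95   92   96  101  107   96  141  138]
 [ 102   92   98   97   96   95   99   94  103   91   99  100   99  104
    97  107  104   97   97   97  143  137]
 [ 103   97   91   99  100   98   99   94   96   95   93   95   98  100
    97  102  105  105   90  103  126  134]
 [ 108  105   95   97   93   98   99   96  100   98   91   90   96  102
    97  102  101  100 1724  102   98  110]
 [  98   96   93   94   99   91  103   92   95   91   94   96   99   92
   100   95   99  103   99   98   99   98]
 [ 102   99   98  100   95   96   92   99   92   98  102   98   87   97
    97   98   98  102  101   95  103   99]]
```

View pics/crop.png

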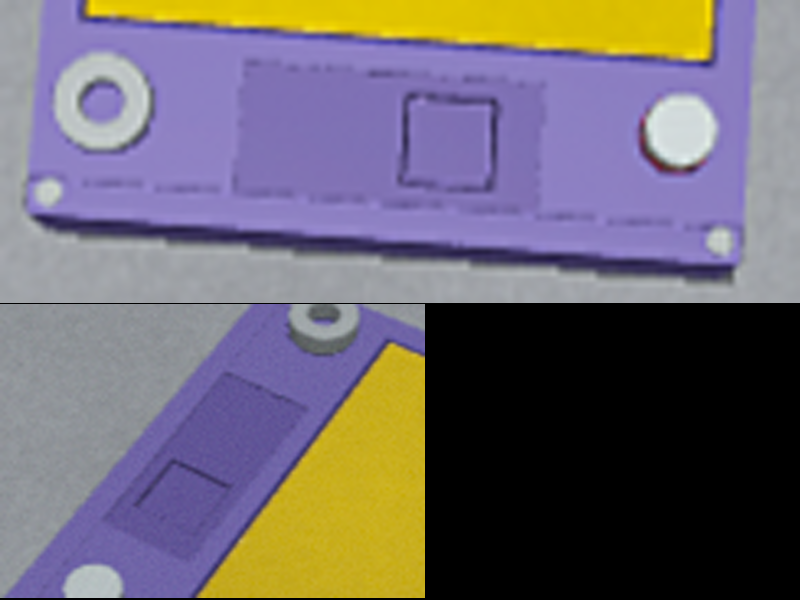

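The crop shows the plate outline at about (450,142), which is −31 mm from the panel centre along case y. The position from the lid rectangle gives a plate at about (0.558, −0.032) with yaw −4.9°. That agrees with the direct depth reading of (0.559, −0.032). Next I'll work out the move.

```bash
cat > plan.py <<'E'
from h import *
import sys
o=telemetry.get_obs(); M=R.from_rotvec(o["tool_rot"]); m=M.as_matrix()
yaw=np.radians(-4.93); Yc=np.array([-np.sin(yaw),np.cos(yaw),0])
best=[]
for s in(1,-1):
    y=s*Yc; z=np.array([0,0,-1.]); T=np.stack([np.cross(y,z),y,z],1)
    print("turn",s,(M.inv()*R.from_matrix(T)).as_rotvec().round(4), "shift cm in turned axes",(T.T@(np.array([.558,-.032,float(sys.argv[1])])-o["tool_pos"])*100).round(2))
print("shift cm in present axes",(m.T@(np.array([.558,-.032,float(sys.argv[1])])-o["tool_pos"])*100).round(2))
print({k:np.round(o[k],4) for k in("t","tool_pos","contact_force","joint_pos","grip_width")})
E
python3 plan.py 0.40
```

```text
turn 1 [-2.0000e-04 -1.4000e-03 -2.6508e+00] shift cm in turned axes [-29.95  50.11   0.41]
turn -1 [-1.100e-03  2.000e-04  4.908e-01] shift cm in turned axes [ 29.95 -50.11   0.41]
shift cm in present axes [ 50.03 -30.08   0.45]
{'t': np.float64(0.1), 'tool_pos': array([ 0.2166, -0.5055,  0.4041]), 'contact_force': array([-1.0655, -0.5006,  0.3246]), 'joint_pos': array([-1.2326,  0.3004,  1.5216,  0.    ,  1.3207, -0.0666]), 'grip_width': np.float64(0.9988)}
```

Request:
drive_tool:
  increments:
    - [0, 0, 0, 0, 0, 0.1, 1]
    - [0, 0, 0, 0, 0, 0.1, 1]
    - [0, 0, 0, 0, 0, 0.1, 1]
    - [0, 0, 0, 0, 0, 0.1, 1]
    - [0, 0, 0, 0, 0, 0.09, 1]
    - [1.5, -2.5, 0, 0, 0, 0, 1]
    - [1.5, -2.5, 0, 0, 0, 0, 1]
    - [1.5, -2.5, 0, 0, 0, 0, 1]
    - [1.5, -2.5, 0, 0, 0, 0, 1]
    - [1.5, -2.5, 0, 0, 0, 0, 1]

```text
t: 0.93
tool_pos: [0.3025, -0.3862, 0.4044]
tool_rot: [-3.138, 0.134, 0.0]
contact_force: [1.0, -0.5, 0.7]
grip_width: 0.322
```

Request:
drive_tool:
  increments:
    - [1.5, -2.5, 0, 0, 0, 0, 1]
    - [1.5, -2.5, 0, 0, 0, 0, 1]
    - [1.5, -2.5, 0, 0, 0, 0, 1]
    - [1.5, -2.5, 0, 0, 0, 0, 1]
    - [1.5, -2.5, 0, 0, 0, 0, 1]
    - [1.5, -2.5, 0, 0, 0, 0, 1]
    - [1.5, -2.5, 0, 0, 0, 0, 1]
    - [1.5, -2.5, 0, 0, 0, 0, 1]
    - [1.5, -2.5, 0, 0, 0, 0, 1]
    - [1.5, -2.5, 0, 0, 0, 0, 1]

```text
t: 1.77
tool_pos: [0.4733, -0.1497, 0.4044]
tool_rot: [-3.139, 0.134, 0.001]
contact_force: [0.6, -1.2, 0.3]
grip_width: 0.002
```

Request:
drive_tool:
  increments:
    - [1.5, -2.5, 0, 0, 0, 0, 1]
    - [1.5, -2.5, 0, 0, 0, 0, 1]
    - [1.5, -2.5, 0, 0, 0, 0, 1]
    - [1.5, -2.5, 0, 0, 0, 0, 1]
    - [1.5, -2.5, 0, 0, 0, 0, 1]
    - [0, 0, 0, 0, 0, 0, 1]
    - [0, 0, 0, 0, 0, 0, 1]
    - [0, 0, 0, 0, 0, 0, 1]

```text
t: 2.43
tool_pos: [0.5579, -0.0331, 0.4043]
tool_rot: [3.139, -0.134, -0.001]
contact_force: [0.2, 0.1, 0.1]
grip_width: 0.006
```

```bash
python3 plan.py 0.31
```

```text
turn 1 [-1.3000e-03  2.0000e-04 -3.1406e+00] shift cm in turned axes [-0.    0.12  9.43]
turn -1 [0.0001 0.0008 0.001 ] shift cm in turned axes [ 0.   -0.12  9.43]
shift cm in present axes [ 0.01 -0.12  9.43]
{'t': np.float64(2.4333), 'tool_pos': array([ 0.5579, -0.0331,  0.4043]), 'contact_force': array([0.2076, 0.132 , 0.0809]), 'joint_pos': array([-1.2490e-01,  3.2010e-01,  1.4955e+00, -2.0000e-04,  1.3268e+00,
        1.5310e+00]), 'grip_width': np.float64(0.0058)}
```

Request:
drive_tool:
  increments:
    - [0, -0.1, 2, 0, 0, 0, 1]
    - [0, 0, 2, 0, 0, 0, 1]
    - [0, 0, 2, 0, 0, 0, 1]
    - [0, 0, 2, 0, 0, 0, 1]
    - [0, 0, 1, 0, 0, 0, 1]
    - [0, 0, 0.5, 0, 0, 0, 1]
    - [0, 0, 0.4, 0, 0, 0, 1]
    - [0, 0, 0, 0, 0, 0, 1]
    - [0, 0, 0, 0, 0, 0, 1]

```text
t: 3.18
tool_pos: [0.5583, -0.0321, 0.3065]
tool_rot: [3.139, -0.134, 0.002]
contact_force: [-0.1, 1.0, 0.3]
grip_width: 0.005
```

Request:
drive_tool:
  increments:
    - [0, 0, 0.1, 0, 0, 0, 1]
    - [0, 0, 0.1, 0, 0, 0, 1]
    - [0, 0, 0.1, 0, 0, 0, 1]
    - [0, 0, 0.1, 0, 0, 0, 1]
    - [0, 0, 0.1, 0, 0, 0, 1]
    - [0, 0, 0, 0, 0, 0, 1]
    - [0, 0, 0, 0, 0, 0, 1]

```text
t: 3.77
tool_pos: [0.5582, -0.0319, 0.3006]
tool_rot: [-3.139, 0.134, 0.0]
contact_force: [0.8, -0.2, -0.4]
grip_width: 0.004
```

Request:
drive_tool:
  increments:
    - [0, 0, 0.1, 0, 0, 0, 1]
    - [0, 0, 0.1, 0, 0, 0, 1]
    - [0, 0, 0.1, 0, 0, 0, 1]
    - [0, 0, 0, 0, 0, 0, 1]
    - [0, 0, 0, 0, 0, 0, 1]

```text
t: 4.18
tool_pos: [0.5582, -0.0319, 0.2976]
tool_rot: [-3.139, 0.134, 0.0]
contact_force: [-0.5, -0.1, -0.4]
grip_width: 0.005
```

Request:
drive_tool:
  increments:
    - [0, 0, 0.1, 0, 0, 0, 1]
    - [0, 0, 0.1, 0, 0, 0, 1]
    - [0, 0, 0, 0, 0, 0, 1]
    - [0, 0, 0, 0, 0, 0, 1]

```text
t: 4.52
tool_pos: [0.5581, -0.0319, 0.2956]
tool_rot: [-3.139, 0.134, -0.0]
contact_force: [-0.0, -0.1, 0.1]
grip_width: 0.005
```

Request:
drive_tool:
  increments:
    - [0, 0, 0.1, 0, 0, 0, 1]
    - [0, 0, 0.1, 0, 0, 0, 1]
    - [0, 0, 0, 0, 0, 0, 1]
    - [0, 0, 0, 0, 0, 0, 1]

```text
t: 4.85
tool_pos: [0.5582, -0.0319, 0.2938]
tool_rot: [-3.139, 0.134, -0.0]
contact_force: [-1.1, 0.1, 4.2]
grip_width: 0.003
```

The fingertips touched at a TCP height of about 0.295 m, with 4 N at 0.2938. That is the plate's face height, below the panel. I'll press further.

Request:
drive_tool:
  increments:
    - [0, 0, 0.1, 0, 0, 0, 1]
    - [0, 0, 0.1, 0, 0, 0, 1]
    - [0, 0, 0, 0, 0, 0, 1]
    - [0, 0, 0, 0, 0, 0, 1]

```text
t: 5.18
tool_pos: [0.5582, -0.0319, 0.2916]
tool_rot: [-3.139, 0.134, -0.0]
contact_force: [-0.7, 0.8, 2.9]
grip_width: 0.004
```

Request:
drive_tool:
  increments:
    - [0, 0, 0.1, 0, 0, 0, 1]
    - [0, 0, 0.05, 0, 0, 0, 1]
    - [0, 0, 0, 0, 0, 0, 1]
    - [0, 0, 0, 0, 0, 0, 1]

```text
t: 5.52
tool_pos: [0.5582, -0.0319, 0.2902]
tool_rot: [-3.139, 0.134, -0.0]
contact_force: [0.4, -0.9, 3.9]
grip_width: 0.007
```

```bash
python3 - <<'E'
from h import *
im,d,P=cloud("scene"); cv2.imwrite("pics/scene1.png",im); print(telemetry.get_obs()["contact_force"],telemetry.get_obs()["tool_pos"])
E
```

```text
[-0.59357771 -0.47235661  3.51653107] [ 0.5581693  -0.03190726  0.29021047]
```

View pics/scene1.png

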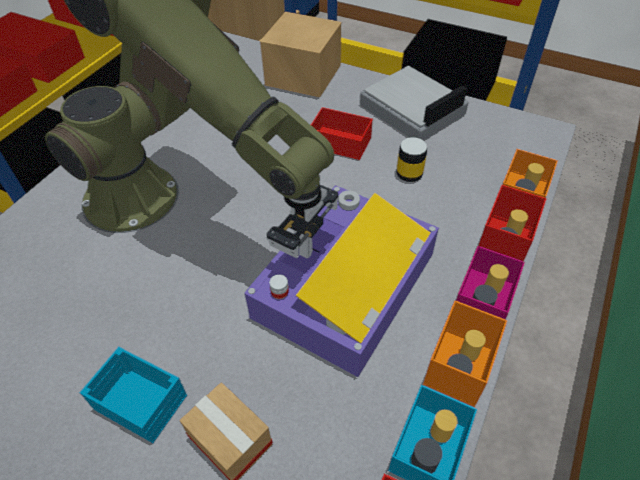

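The lid has sprung up: its front edge runs from about (297,297) to (375,197), and the fingers are clear of it. I'll retract straight up, slowly at first.

Request:
drive_tool:
  increments:
    - [0, 0, -0.2, 0, 0, 0, 1]
    - [0, 0, -0.3, 0, 0, 0, 1]
    - [0, 0, -0.5, 0, 0, 0, 1]
    - [0, 0, -1, 0, 0, 0, 1]
    - [0, 0, -2, 0, 0, 0, 1]
    - [0, 0, -3, 0, 0, 0, 1]
    - [0, 0, -3, 0, 0, 0, 1]
    - [0, 0, -3, 0, 0, 0, 1]
    - [0, 0, -2, 0, 0, 0, 1]
    - [0, 0, 0, 0, 0, 0, 1]

```text
t: 6.4
tool_pos: [0.5579, -0.0319, 0.4455]
tool_rot: [3.138, -0.134, 0.011]
contact_force: [-0.7, -0.5, 1.7]
grip_width: 0.006
```

Request:
drive_tool:
  increments:
    - [-1.5, 2.5, 0, 0, 0, 0, 1]
    - [-1.5, 2.5, 0, 0, 0, 0, 1]
    - [-1.5, 2.5, 0, 0, 0, 0, 1]
    - [-1.5, 2.5, 0, 0, 0, 0, 1]
    - [-1.5, 2.5, 0, 0, 0, 0, 1]
    - [-1.5, 2.5, 0, 0, 0, 0, 1]
    - [-1.5, 2.5, 0, 0, 0, 0, 1]
    - [-1.5, 2.5, 0, 0, 0, 0, 1]
    - [0, 0, 0, 0, 0, 0, 1]
    - [0, 0, 0, 0, 0, 0, 1]

```text
t: 7.23
tool_pos: [0.4209, -0.2216, 0.4402]
tool_rot: [-3.138, 0.137, 0.0]
contact_force: [0.2, 0.2, 0.0]
grip_width: 0.007
```

Request:
drive_tool:
  increments:
    - [-1.5, 2.5, 0, 0, 0, 0, 1]
    - [-1.5, 2.5, 0, 0, 0, 0, 1]
    - [-1.5, 2.5, 0, 0, 0, 0, 1]
    - [-1.5, 2.5, 0, 0, 0, 0, 1]
    - [-1.5, 2.5, 0, 0, 0, 0, 1]
    - [-1.5, 2.5, 0, 0, 0, 0, 1]
    - [0, 0, 0, 0, 0, 0, 1]
    - [0, 0, 0, 0, 0, 0, 1]
    - [0, 0, 0, 0, 0, 0, 1]
    - [0, 0, 0, 0, 0, 0, 1]

```text
t: 8.07
tool_pos: [0.32, -0.3618, 0.4401]
tool_rot: [-3.139, 0.131, -0.0]
contact_force: [1.0, 0.5, -0.2]
grip_width: 0.006
```

```bash
python3 - <<'E'
from h import *
t=np.load("top0.npz"); im,d,P=cloud("top"); cv2.imwrite("pics/top1.png",im)
hsv=cv2.cvtColor(im,cv2.COLOR_BGR2HSV)
y=cv2.inRange(hsv,(20,150,120),(35,255,255)); y[:165]=0;y[245:]=0;y[:,:255]=0;y[:,400:]=0
q=P[(y>0)&(d>0)]; c=np.linalg.lstsq(np.c_[q[:,:2],np.ones(len(q))],q[:,2],rcond=None)[0]
print("lid tilt",np.arctan(np.hypot(c[0],c[1])))
for n,(u,v) in dict(bearing=(273,243),tin=(378,249),bin=(173,302),crate=(476,304),carton=(470,235),filter=(186,224)).items():
    s=np.s_[v-25:v+26,u-25:u+26]; print(n,"changed px",(np.abs(im[s].astype(int)-t["im"][s]).max(-1)>60).sum())
print(telemetry.get_obs()["contact_force"],telemetry.get_obs()["t"])
E
```

```text
lid tilt 0.3539573896866988
bearing changed px 196
tin changed px 212
bin changed px 0
crate changed px 788
carton changed px 0
filter changed px 0
[ 0.61918574 -0.06768115 -0.249084  ] 8.1167
```

View pics/top1.png

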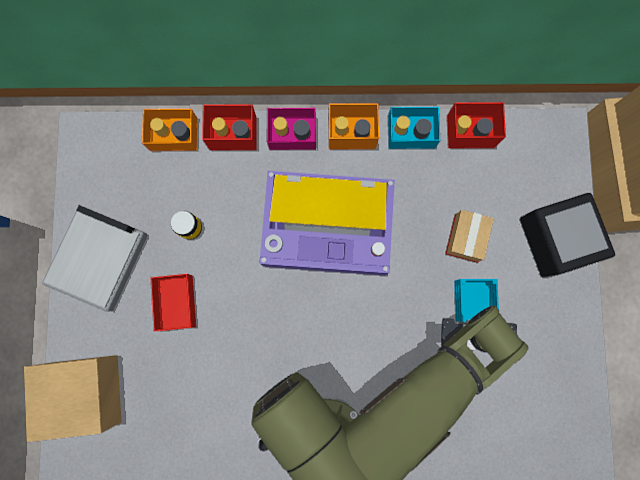

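The lid stands open, the plate outline looks as it did before, and the bearing (273,243), tin (378,249) and other loose things are in place. The crate is partly hidden by the wrist, which is about 16 cm above it. The changed pixels near the bearing and tin come from the lid's edge in those windows.

```bash
python3 -c "
from h import *
print(finish_job())"
```

```text
the job is handed in; nothing more can be done
None
```

The lid is open and the job is handed in, at about 8.1 s of the 38 s allowed. No verdict was reported.

- **Finding the plate:** I located it in the camera images, about 31 mm right of the panel centre, at (0.558, −0.032). I did not sweep the fingers along the panel. The only touch was at that spot, where they met something that gave, about 2 mm below the panel surface.
- **Pressing:** I pushed the plate in about 5 mm with the closed fingertips, at about 3–4 N, and the lid sprang up by itself. I then lifted the hand straight up and moved it away.
- **Lid and contact:** The lid measured 0.354 rad open, against the 0.28 needed. The contact force was near zero.
- **Catch:** I judged the plate to be back out only by its unchanged look in the picture. The depth noise was too large to measure its travel.
- **Loose things:**
  - The red bin, carton and filter can showed no change in the picture.
  - The windows around the bearing and tin did show changed pixels. I put these down to the raised lid's edge, because both sit at the same pixels as before.
  - The crate was partly hidden by the arm, so I could not fully check it. The fingertips passed about 16 cm above it, and the part in view has not moved.

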